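# Shut the marked gas valve under the sliding cover

## Robot

A 6-joint arm with a two-finger parallel gripper is mounted at the origin on the work surface. World frame = base frame: x ahead of the robot, y to its left, z up, the work surface at z = 0. Lengths are in mm, angles in rad, forces in N, time in s.
With the tool pointing down it reaches from about 425 to 950 mm from the base axis. Payload 14.7 kg.
Tool frame: the origin (TCP) lies on the mounting face of the last link; the fingertips stand 173 mm ahead of it and the grasp point (between the pads) lies 155 mm ahead of it; y points along the fingers, x is the direction in which the jaws open and shut, and the axes are right-handed (so a half turn about y gives the same grasp; the last joint's range is limited). The gripper opens to 85 mm and grips with 20 to 120 N. Pads are 22 mm wide; open, the fingers measure 114 mm over their backs; the gripper's body (76 mm by 85 mm) begins 54 mm behind the grasp point. The pads swing forward as they close: fully open they stand 13 mm farther back than shut.
Start: joints at [1.233, 0.48, 1.596, -0, 1.065, -0.047], TCP at [186.343, 622.712, 404.697] pointing down, gripper open.
Joint ranges: [-2.75, 2.75], [-0.82, 2.05], [0.23, 2.67], [-1.56, 4.7], [0.09, 2.69], [-2.92, 2.92]. Speed limits (rad/s): [1.89, 1.89, 2.39, 3.01, 3.01, 3.01].

## Interface

Orientations are given as a rotation vector (axis times angle).
In Python, from rig import bot gives the robot as it stands. The module is installed in compiled form; this text tells all that it offers.
- The arm moves only by the tool move_arm, never from a script. Its argument "rows" is one flat list of numbers, 7 for each row, row after row: the shift along the tool's x, y, z in m, then the turn, a rotation vector about the tool's x, y, z in degrees, then the closure, from 0 (fully open) to 1 (shut). A call has exactly 5 rows; each row shifts and turns the pose as measured when the row begins, along the tool's axes as they then stand; what a row does not reach is not made up. A row lasts 1/8 s, in which the tool goes at most 62.5 mm and 10.7 degrees, less where a joint would pass 70% of its speed; a pose out of reach is approached as far as the arm can. A call is refused whole if a number of a shift passes 0.0625 or a number of a turn 10.7, either way. A call with a gripper value outside its range is refused whole. The fingers move at their own pace and stop on an object; the grip force is fixed at half the most. Time passes only in rows, so rows that do not move let the fingers close, or fill a call up. It gives the time, the measured TCP pose, the force and the opening at its end, in the units of the state.
- bot.get_obs(): the state, without advancing time (a new reading comes with each control period).
- bot.read_camera(name): name is "scene" or "top" or "wrist"; returns a dict with "pixels" (384x512x3 uint8, red, green, blue), "range_z" (384x512 float32, mm along the optical axis (not along the pixel's ray), 0 where there is no reading), "vertical_fov" (degrees; the focal length in pixels is half the picture's height over the tangent of half this angle, whatever the lens; pixels are square), "cx", "cy" (the principal point, pixels), "R" (3x3) and "t" (3): a world point X has camera coordinates R X + t. Camera axes: x right, y down, z forward; pixel columns grow to the right and rows downward; lengths in mm; the calibration is good to about 2 mm. The wrist camera is an equidistant fisheye: a pixel r from the principal point sees the ray r / f radians off the axis. A picture is of the moment at which its call begins.
- bot.finish_job(): hands the job in, once; it reports no verdict.
Trained networks look in a picture, given as the dict that the camera call returned (one of the last four; its "shot" number tells which), for a name from the list of things; names that differ only in an ending like _2 or _b are one class to them, and where a whole thing is asked for, a point or a joint stands for the part that bears it (a point fixed in the world has none). Each returns a list of dicts, best first, with "p" (0 to 1); they miss things now and then, are a little off and sometimes report something else, mostly with a low value. They report only what shows in the picture. A call takes as long as a camera call.
- bot.recognise(picture, query): "bbox" ([centre column, centre row, width, height] in pixels, round what is visible of it).
The state is a dict: "time_s": time; "joint_positions": joint angles; "joint_velocities": joint speeds; "joint_efforts": joint torques, N m; "eef_pos": TCP position; "tcp_rot": TCP orientation; "ft_force": force on the tool from outside, world axes, zero at the start; "ft_torque": the same for the moment, N m; "grip_width": finger opening in mm.
Only numpy, scipy, OpenCV 4.12 (cv2) and the standard library are available. Lean on these libraries where they do the work, as an engineer would, in place of code of your own. Each camera call takes 0.05 s, during which the arm holds its last target.

## Task

Push the white cover of the gas shut-off box by its blue bar, away from the robot, until it is fully open. Then push the red handle with the white band a quarter turn, until it is fully shut across its pipe. Only push with the fingers: do not lift the cover, and leave the blue handle and the bottles around the box as they are.

Things in the scene. Friction and masses are not known exactly. Their poses are not given: they have to be found in the camera images.
- valve_box: grey open-topped box, fixed, 180 (its x) x 310 (its y) x 60 mm high, walls 6 mm; origin at the centre of its underside, on the surface. Its x axis points away from the robot (yaw within 0.3 rad). Runners for the cover lie along x at y = +-150 mm, tops at 66 mm, reaching to x = 245 mm. Inside are two quarter-turn valves at x = 30, y = -85 and y = 35 mm; the red one may be at either.
- cover_slide (a joint): how far the cover is slid open, in m: 0 = closed, 0.15 = fully open, at a hard stop. It grows along the box's +x, away from the robot. Starts at 0 to 0.03. Drag about 3 N; stays where it is left. The start hides both valves; fully open uncovers the box from its near wall to box x = 60 mm.
- cover_bar (a point): centre of the top of the cover's blue push bar, 90 mm above the surface. Bar: 12 mm thick (box x), 120 mm long (box y), 18 mm tall on the cover's top (at 72 mm). At cover_slide = q it is at box x = q - 70 mm, y = 0. Cover: white plate with two green patches, 180 x 314 x 6 mm, 0.6 kg, near edge 20 mm on the robot's side of the bar. It only rests on its slide, so it can be lifted.
- red_handle (a joint): turn of the marked handle (red with a white band near its end), rad: 0 = open (along its pipe, pointing to the box's -x), 1.571 = shut (across the pipe, pointing to the box's +y, hard stop). Grows clockwise seen from above; starts at 0 to 0.3. Friction 0.12 N m (about 2 N near the tip), no spring, stays where left.
- red_tip (a point): point on top of the marked handle (red with a white band near its end), 65 mm from its pivot, 10 mm short of its free end. The handle is a straight level bar 14 mm wide, 14 mm tall, from the pivot to 75 mm out; top 60 mm and underside 46 mm above the work surface. At least 50 mm is free beside it on the side it is pushed from (box -y).
- red_pivot (a point): point on the vertical turning axis of the marked handle (red with a white band near its end), 60 mm above the work surface (level with the handle's top); fixed in a run. Hub radius 12 mm. Below the handle a brass valve body and a copper pipe rise to 37 mm within 30 mm of the axis, 30 mm beyond.
- blue_handle (a joint): turn of the plain blue handle, which must stay as it is, rad: 0 = open (along its pipe, pointing to the box's -x), 1.571 = shut (across the pipe, pointing to the box's +y, hard stop). Grows clockwise seen from above; starts at 0 to 0.3. Friction 0.12 N m (about 2 N near the tip), no spring, stays where left.
- blue_tip (a point): point on top of the plain blue handle, which must stay as it is, 65 mm from its pivot, 10 mm short of its free end. The handle is a straight level bar 14 mm wide, 14 mm tall, from the pivot to 75 mm out; top 60 mm and underside 46 mm above the work surface. At least 50 mm is free beside it on the side it is pushed from (box -y).
- blue_pivot (a point): point on the vertical turning axis of the plain blue handle, which must stay as it is, 60 mm above the work surface (level with the handle's top); fixed in a run. Hub radius 12 mm. Below the handle a brass valve body and a copper pipe rise to 37 mm within 30 mm of the axis, 30 mm beyond.
- infusion_bottle: clear infusion bottle with blue cap, 60 mm across, 125 mm tall, standing loose on the surface left (+y) of the box; origin at the centre of its underside, z up. Leave alone.
- amber_vial: amber vial with white cap, 40 mm across, 65 mm tall, standing loose right (-y) of the box; origin at the centre of its underside, z up. Leave alone.
- green_vial: small glass vial with green cap, 28 mm across, 48 mm tall, standing loose on the robot's side of the box; origin at the centre of its underside, z up. Leave alone.

How it is judged (in metres and radians):
On the way, in this order (a step that is already met when the one before it is completed fails the run):
1. the cover is slid fully open (within 15 mm of its stop) (value of joint cover_slide above 0.135 m), for 0.2 s.
2. the marked red handle is pushed shut (within 0.1 rad of its stop) (value of joint red_handle above 1.47 rad), for 0.2 s.
At the end, for the whole second after the job is handed in: The cover is open to within 15 mm of its stop and lies down on its runners (not raised 6 mm or more), the red handle is at rest within 0.1 rad of its shut stop, the blue handle's tip is within 12 mm of where it was, and each bottle stands upright (within 0.2 rad) within 25 mm of where it was (value of joint cover_slide above 0.135 m and value of joint red_handle above 1.47 rad and velocity of joint red_handle below 0.05 rad/s and distance of blue_tip from where it was at the start of the episode below 0.012 m and height (world z) of cover_bar below 0.096 m and distance of each of infusion_bottle, amber_vial, green_vial from where it was at the start of the episode below 0.025 m and angle between each of infusion_bottle, amber_vial, green_vial's own z axis and vertical below 0.2 rad); the robot touches nothing.
It fails at once if the cover is lifted more than 12 mm off its runners (height (world z) of cover_bar above 0.102 m).
It fails at once if the blue handle is moved (its tip by more than 12 mm) (distance of blue_tip from where it was at the start of the episode above 0.012 m).
It fails at once if a bottle or vial is lifted, knocked over or shifted by more than 25 mm (distance of any of infusion_bottle, amber_vial, green_vial from where it was at the start of the episode above 0.025 m or angle between any of infusion_bottle, amber_vial, green_vial's own z axis and vertical above 0.5 rad).
It also fails if it takes over 45 s, if anything falls off the work surface, if the arm or the gripper's body presses on something with over 40 N, if the wrist force passes 120 N, or if a joint passes its speed limit or range.

## Working session

There is one attempt and no reset: what is moved stays moved. The work goes in short steps, Python scripts to look and compute and a tool call to move; the robot and the scene stay as the last step left them, time stands still between calls to the robot, and variables do not carry over. Pictures are saved under pics/ and viewed, and the job is handed in when it is done.

Besides the shell and the picture viewer there is one more tool, called as name(argument=value, ...) on one line, values as JSON. move_arm: Moves the arm, as the interface text tells. Its arguments: {"type":"object","properties":{"rows":{"type":"array","items":{"type":"number"}}},"required":["rows"]}

```bash
mkdir -p pics
python3 - <<'E'
from rig import bot
import cv2,pickle
o=bot.get_obs(); print(o)
for n in ["scene","top"]:
    p=bot.read_camera(n); cv2.imwrite(f"pics/{n}0.png",p["pixels"][:,:,::-1]); pickle.dump(p,open(f"{n}0.pkl","wb"))
    print(n,p["vertical_fov"],p["cx"],p["cy"],p["R"],p["t"])
    for q in ["valve_box","cover_bar","infusion_bottle","amber_vial","green_vial"]:
        print(q,[(r["p"],r["bbox"]) for r in bot.recognise(p,q)[:2]])
E
```

```text
{'time_s': 0.0, 'joint_positions': array([ 1.23339255e+00,  4.80843591e-01,  1.59685844e+00,  3.63047070e-05,
        1.06508888e+00, -4.66229012e-02]), 'joint_velocities': array([ 0.00039933,  0.00100312, -0.00073394, -0.00091412,  0.0009373 ,
       -0.00143778]), 'joint_efforts': array([-1.99957089e-03, -9.50644183e+01, -4.30191708e+01, -4.84307729e-04,
        1.21626252e-02, -1.02280508e-04]), 'eef_pos': array([186.27928273, 622.53402569, 404.07038441]), 'tcp_rot': array([-1.33350696, -0.99161368,  0.99329411]), 'ft_force': array([-0.58436897, -0.61041538,  0.18489263]), 'ft_torque': array([-0.03499192, -0.03790286,  0.00437571]), 'grip_width': 85.76670430950315}
scene 51.9892476084313 252.27514906194173 194.50806468408555 [[-0.40964135  0.91208569  0.01713626]
 [ 0.66095779  0.30969559 -0.68353745]
 [-0.62875175 -0.26867886 -0.72971426]] [ 190.00195036 -310.14323037 1247.99679176]
valve_box [(0.58, [221.7, 269.4, 232.0, 205.9])]
cover_bar [(0.65, [248.4, 229.3, 173.5, 122.7])]
infusion_bottle [(0.83, [348.9, 294.1, 42.7, 53.5])]
amber_vial [(0.85, [148.2, 206.6, 22.2, 30.3]), (0.32, [349.0, 294.4, 40.6, 54.0])]
green_vial [(0.45, [301.1, 193.2, 11.7, 20.4])]
top 47.38001464476697 261.1126018577099 193.94889564478294 [[-0.01029191 -0.99982064 -0.01589868]
 [-0.98725225  0.01268542 -0.15865711]
 [ 0.15883034  0.01406312 -0.98720573]] [  58.56030525  531.2790933  1052.1625954 ]
valve_box [(0.95, [266.4, 145.4, 138.1, 151.0])]
cover_bar [(0.86, [263.1, 167.7, 135.7, 84.9])]
infusion_bottle [(0.67, [171.6, 141.1, 29.3, 28.5])]
amber_vial [(0.61, [354.8, 158.5, 14.9, 17.6])]
green_vial [(0.41, [235.8, 232.6, 13.9, 12.6])]
```

View pics/scene0.png

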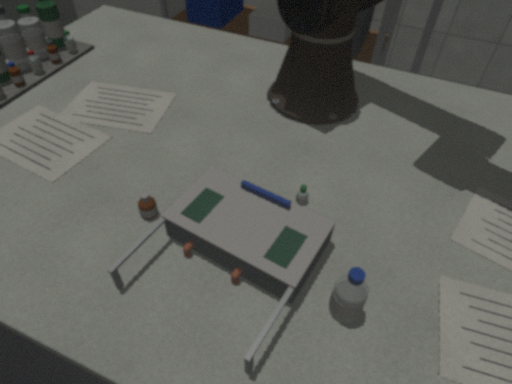

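View pics/top0.png

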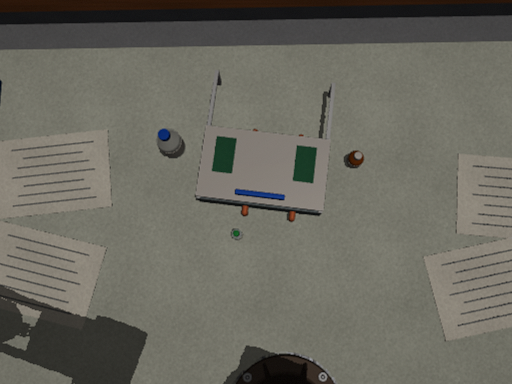

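```bash
cat > h.py <<'E'
import numpy as np,cv2,pickle
from scipy.spatial.transform import Rotation as Ro
def cloud(p):
    f=192/np.tan(np.radians(p["vertical_fov"])/2); z=p["range_z"].astype(float)
    v,u=np.mgrid[:384,:512]
    C=np.stack([(u-p["cx"])/f*z,(v-p["cy"])/f*z,z],-1)
    W=(C-np.array(p["t"]))@np.array(p["R"])
    W[z<=0]=np.nan
    return W
E
python3 - <<'E'
from h import *
print(Ro.from_rotvec([-1.33350696, -0.99161368,  0.99329411]).as_matrix().round(3))
p=pickle.load(open("top0.pkl","rb"));W=cloud(p);im=p["pixels"].astype(int)
hsv=cv2.cvtColor(p["pixels"],cv2.COLOR_RGB2HSV)
for n,(u,v) in dict(table=(100,350),bottle=(171,141),amber=(355,158),green=(236,232),cover=(266,150)).items(): print(n,W[v,u].round(1),im[v,u])
big=cv2.resize(p["pixels"][50:270,130:390],None,fx=3,fy=2.7,interpolation=cv2.INTER_CUBIC)
cv2.imwrite("pics/topz.png",big[:,:,::-1][:600])
E
```

```text
[[ 0.287 -0.    -0.958]
 [ 0.958 -0.001  0.287]
 [-0.001 -1.     0.   ]]
table [153.4 454.6   3. ] [51 51 46]
bottle [657.  269.9  95.3] [95 94 89]
amber [ 617.6 -183.    56.4] [48 48 46]
green [437.  114.9  50.4] [22 90 37]
cover [636.   38.8  76.6] [131 125 117]
```

Run:
```python
from h import *
for n in ["top0","scene0"]:
    p=pickle.load(open(n+".pkl","rb"));W=cloud(p)
    print(n)
    reg=(W[...,0]>350)&(W[...,0]<950)&(abs(W[...,1]-30)<220)
    zs=W[...,2]
    for name,m in dict(cover=reg&(zs>68)&(zs<82),).items():
        m=cv2.morphologyEx(m.astype(np.uint8),cv2.MORPH_OPEN,np.ones((9,9)))
        k,l,s,c=cv2.connectedComponentsWithStats(m); i=1+np.argmax(s[1:,4]); m=l==i
        pts=W[m]; print(len(pts),np.median(pts[:,2]))
        r=cv2.minAreaRect(pts[:,:2].astype(np.float32)); print(name,r, cv2.boxPoints(r).round(1).tolist())
    im=p["pixels"].astype(int)
    m=reg&(im[...,2]>im[...,0]+40)&(im[...,2]>im[...,1]+25)
    k,l,s,c=cv2.connectedComponentsWithStats(m.astype(np.uint8))
    for i in range(1,k):
        if s[i,4]>20:
            pts=W[l==i]; r=cv2.minAreaRect(pts[:,:2].astype(np.float32)); print("blue",s[i],np.median(pts,0).round(1),pts[:,2].max(),r)
```

```text
top0
8237 74.04324032666985
cover ((595.7318725585938, 45.70887756347656), (314.08154296875, 181.1492156982422), 82.47026824951172) [[485.3999938964844, -98.0999984741211], [664.9000244140625, -121.80000305175781], [706.0999755859375, 189.5], [526.5, 213.3000030517578]]
blue [235 189  50  11 248] [524.2  56.7  91.3] 96.12106668295188 ((525.0228271484375, 56.15315246582031), (119.15049743652344, 10.697985649108887), 82.3084945678711)
scene0
9626 71.59980988110699
cover ((595.2178955078125, 46.37330627441406), (314.8890075683594, 181.02813720703125), 82.16698455810547) [[484.1000061035156, -97.30000305175781], [663.4000244140625, -121.9000015258789], [706.2999877929688, 190.0], [527.0, 214.6999969482422]]
blue [242 181  48  24 175] [527.7  59.6  89.5] 92.75569417169352 ((526.5326538085938, 56.27439498901367), (114.22223663330078, 10.931459426879883), 82.23623657226562)
```

Run:
```python
from h import *
yaw=np.radians(-7.7); c=np.array([595.5,46.0]); ex=np.array([np.cos(yaw),np.sin(yaw)]); ey=np.array([-ex[1],ex[0]])
for n in ["top0","scene0"]:
    p=pickle.load(open(n+".pkl","rb"));W=cloud(p)
    d=W[...,:2]-c; bx=d@ex; by=d@ey; z=W[...,2]
    for s in (1,-1):
        m=(abs(by-s*150)<10)&(z>55)&(z<75)&(bx>100)&(bx<300)
        print(n,s,m.sum(),np.sort(bx[m])[-8:].round(),np.median(by[m]).round(1),np.median(z[m]).round(1))
    m=(bx<-85)&(bx>-110)&(abs(by)<140)&(z>20)&(z<58)
    print("near wall",np.percentile(bx[m],[5,20,50,80]).round(1),m.sum())
    m=(z>20)&(z<130)&(by>165)&(by<330)&(abs(bx)<200); print("bottle L",[ (a.min().round(),a.max().round()) for a in (bx[m],by[m],z[m])])
    m=(z>20)&(z<130)&(by<-165)&(by>-330)&(abs(bx)<200); print("amber",[ (a.min().round(),a.max().round()) for a in (bx[m],by[m],z[m])])
    m=(z>15)&(z<100)&(abs(by)<150)&(bx<-120)&(bx>-280); print("green",[ (a.min().round(),a.max().round()) for a in (bx[m],by[m],z[m])])
```

```text
top0 1 230 [238. 238. 238. 239. 240. 240. 240. 240.] 149.3 67.7
top0 -1 230 [237. 237. 238. 239. 239. 240. 240. 241.] -150.0 68.0
near wall [-106.3  -98.3  -94.4  -94.1] 298
bottle L [(np.float64(9.0), np.float64(67.0)), (np.float64(212.0), np.float64(269.0)), (np.float64(21.0), np.float64(130.0))]
amber [(np.float64(39.0), np.float64(78.0)), (np.float64(-248.0), np.float64(-209.0)), (np.float64(20.0), np.float64(70.0))]
green [(np.float64(-182.0), np.float64(-154.0)), (np.float64(33.0), np.float64(61.0)), (np.float64(16.0), np.float64(54.0))]
scene0 1 539 [239. 239. 239. 239. 240. 240. 240. 240.] 151.1 65.3
scene0 -1 428 [239. 239. 239. 239. 239. 240. 240. 240.] -147.5 65.0Traceback (most recent call last):
  File "<stdin>", line 10, in <module>
    return _quantile_unchecked(
        a, q, axis, out, overwrite_input, method, keepdims, weights)
    return _ureduce(a,
                    func=_quantile_ureduce_func,
    ...<5 lines>...
                    overwrite_input=overwrite_input,
                    method=method)
    r = func(a, **kwargs)
    result = _quantile(arr,
                       quantiles=q,
    ...<2 lines>...
                       out=out,
                       weights=wgt)
    slices_having_nans = np.isnan(arr[-1, ...])
                                  ~~~^^^^^^^^^
IndexError: index -1 is out of bounds for axis 0 with size 0
```

move_arm(rows=[-0.03,0,-0.05,0,0,0,1,-0.03,0,-0.05,0,0,0,1,-0.035,0,-0.05,0,0,0,1,-0.04,0,-0.045,0,0,0,1,-0.04,0,-0.04,0,0,0,1])

```text
time_s: 1.23
eef_pos: [364.5, 384.7, 404.5]
tcp_rot: [-1.329, -0.999, 0.994]
ft_force: [1.1, -0.5, -0.7]
grip_width: 0.2
```

```bash
cat >> h.py <<'E'
yaw=np.radians(-7.7); ex=np.array([np.cos(yaw),np.sin(yaw)]); ey=np.array([-ex[1],ex[0]]); org=np.array([590.5,46.7])
def rel(o,tx=None,ty=None,tipz=None):
    R=Ro.from_rotvec(o["tcp_rot"]).as_matrix(); P=np.array(o["eef_pos"]); tip=P+R[:,1]*173
    b=tip[:2]-org; print("t",round(o["time_s"],2),"TCP",P.round(1),"tip box",(b@ex).round(1),(b@ey).round(1),"z",tip[2].round(1),"F",np.array(o["ft_force"]).round(1),"grip",round(o["grip_width"],1))
    a=np.degrees(np.arctan2(R[1,0],R[0,0])); print("toolx angle",a.round(2),"need",np.degrees(yaw)+90," tilt R[:,1]",R[:,1].round(3))
    if tx is not None:
        w=org+tx*ex+ty*ey; d=np.array([w[0],w[1],tipz])-tip
        print("tool delta",(R.T@d).round(1))
E
python3 - <<'E'
from h import *
from rig import bot
rel(bot.get_obs(),-100,0,180)
E
```

```text
t 1.23 TCP [364.5 384.7 404.5] tip box -269.0 305.1 z 231.5 F [ 1.1 -0.5 -0.7] grip 0.2
toolx angle 73.69 need 82.3  tilt R[:,1] [ 0.002  0.003 -1.   ]
tool delta [-276.6   50.8 -212.7]
```

move_arm(rows=[-0.05,0,-0.035,0,-1.7,0,1,-0.05,0,-0.035,0,-1.7,0,1,-0.05,0,-0.035,0,-1.7,0,1,-0.05,0,-0.035,0,-1.7,0,1,-0.04,0,-0.03,0,-1.7,0,1])

```text
time_s: 1.85
eef_pos: [478.5, 105.2, 405.2]
tcp_rot: [-1.269, -1.118, 1.106]
ft_force: [-0.2, 1.2, -0.5]
grip_width: -0.0
```

Run:
```python
from h import *
from rig import bot
rel(bot.get_obs(),-100,0,120)
```

```text
t 1.85 TCP [478.5 105.2 405.2] tip box -118.0 43.8 z 232.2 F [-0.2  1.2 -0.5] grip -0.0
toolx angle 82.46 need 82.3  tilt R[:,1] [ 0.005  0.004 -1.   ]
tool delta [-44.3 112.1 -17.3]
```

move_arm(rows=[-0.022,0.03,-0.01,0,0,0,1,-0.022,0.04,-0.007,0,0,0,1,0,0.04,0,0,0,0,1,0,0.03,0,0,0,0,1,0,0.008,0,0,0,0,1])

```text
time_s: 2.48
eef_pos: [494.0, 54.2, 255.2]
tcp_rot: [-1.276, -1.119, 1.098]
ft_force: [0.2, 0.6, 0.3]
grip_width: -0.1
```

Run:
```python
from h import *
from rig import bot
rel(bot.get_obs(),-90,0,79.5)
p=bot.read_camera("scene"); cv2.imwrite("pics/s1.png",p["pixels"][:,:,::-1])
p=bot.read_camera("wrist"); cv2.imwrite("pics/w1.png",p["pixels"][:,:,::-1])
```

```text
t 2.48 TCP [494.   54.2 255.2] tip box -94.6 -4.5 z 82.2 F [0.2 0.6 0.3] grip -0.1
toolx angle 82.13 need 82.3  tilt R[:,1] [ 0.012  0.004 -1.   ]
tool delta [ 4.5  2.8 -4.6]
```

View pics/s1.png

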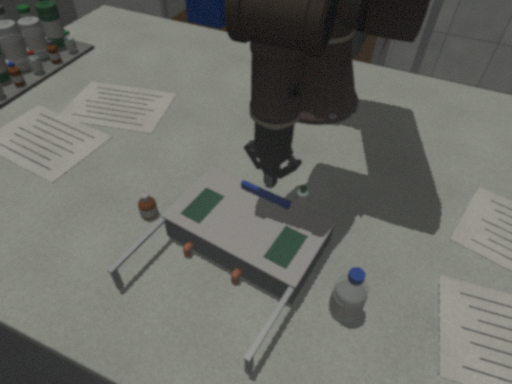

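View pics/w1.png

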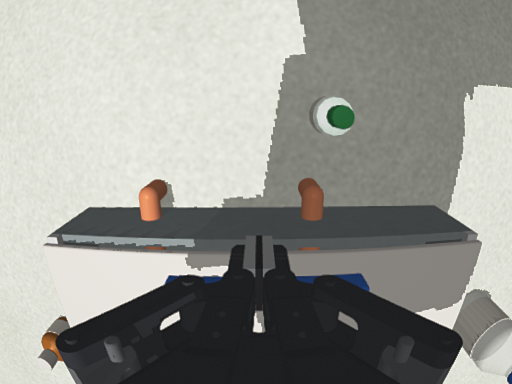

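move_arm(rows=[0.004,0.002,-0.005,0.7,0,0,1,0,0,-0.01,0,0,0,1,0,0,-0.02,0,0,0,1,0,0,-0.02,0,0,0,1,0,0,-0.02,0,0,0,1])

```text
time_s: 3.2
eef_pos: [571.8, 49.0, 258.1]
tcp_rot: [-1.266, -1.112, 1.104]
ft_force: [-3.8, 0.6, -3.3]
grip_width: -0.3
```

Run:
```python
from h import *
from rig import bot
rel(bot.get_obs(),63,0,79.5)
```

```text
t 3.2 TCP [571.8  49.  258.1] tip box -18.8 0.9 z 85.1 F [-3.8  0.6 -3.3] grip -0.3
toolx angle 82.26 need 82.3  tilt R[:,1] [ 0.001  0.006 -1.   ]
tool delta [ -0.9   5.6 -81.8]
```

move_arm(rows=[0,0.002,-0.015,0,0,0,1,0,0.002,-0.015,0,0,0,1,0,0.002,-0.015,0,0,0,1,0,0.001,-0.015,0,0,0,1,0,0,-0.01,0,0,0,1])

```text
time_s: 3.82
eef_pos: [646.1, 39.3, 252.1]
tcp_rot: [-1.266, -1.113, 1.104]
ft_force: [-2.5, 0.7, 2.2]
grip_width: -0.1
```

Run:
```python
from h import *
from rig import bot
rel(bot.get_obs(),63,0,79.5)
```

```text
t 3.83 TCP [646.1  39.3 252.1] tip box 56.3 1.2 z 79.1 F [-2.5  0.7  2.2] grip -0.1
toolx angle 82.27 need 82.3  tilt R[:,1] [ 0.002  0.007 -1.   ]
tool delta [-1.2 -0.4 -6.7]
```

Now ease to the stop; each row is short, so the force at the stop stays small.

move_arm(rows=[0,0,-0.003,0,0,0,1,0,0,-0.003,0,0,0,1,0,0,-0.002,0,0,0,1,0,0,-0.002,0,0,0,1,0,0,-0.001,0,0,0,1])

```text
time_s: 4.45
eef_pos: [653.5, 38.3, 251.4]
tcp_rot: [-1.258, -1.106, 1.109]
ft_force: [-4.5, 0.6, 1.9]
grip_width: -0.0
```

Run:
```python
from h import *
from rig import bot
rel(bot.get_obs(),63,0,79.5)
```

```text
t 4.45 TCP [653.5  38.3 251.4] tip box 61.8 1.2 z 78.5 F [-4.5  0.6  1.9] grip -0.0
toolx angle 82.28 need 82.3  tilt R[:,1] [-0.009  0.007 -1.   ]
tool delta [-1.1 -1.1 -1.1]
```

move_arm(rows=[0,0,-0.003,0,0,0,1,0,0,-0.003,0,0,0,1,0,0,-0.003,0,0,0,1,0,0,-0.002,0,0,0,1,0,0,0,0,0,0,1])

```text
time_s: 5.08
eef_pos: [656.5, 38.2, 250.8]
tcp_rot: [-1.243, -1.092, 1.12]
ft_force: [-0.5, 0.7, 0.4]
grip_width: 0.0
```

Run:
```python
from h import *
from rig import bot
rel(bot.get_obs(),63,0,79.5)
```

```text
t 5.08 TCP [656.5  38.2 250.8] tip box 61.4 1.1 z 77.9 F [-0.5  0.7  0.4] grip 0.0
toolx angle 82.32 need 82.3  tilt R[:,1] [-0.029  0.008 -1.   ]
tool delta [-1.1 -1.7 -1.5]
```

move_arm(rows=[0,0,0.01,-1.7,0,0,1,0,-0.01,0.02,0,0,0,1,0,-0.04,0.05,0,0,0,1,0,-0.05,0.055,0,0,0,1,0,-0.05,0.055,0,0,0,1])

```text
time_s: 5.7
eef_pos: [484.6, 60.6, 384.0]
tcp_rot: [-1.269, -1.113, 1.105]
ft_force: [0.5, 0.8, 1.3]
grip_width: 0.1
```

Run:
```python
from h import *
from rig import bot
rel(bot.get_obs())
for n in ["top","scene","wrist"]:
    p=bot.read_camera(n); cv2.imwrite(f"pics/{n}2.png",p["pixels"][:,:,::-1]); pickle.dump(p,open(n+"2.pkl","wb"))
    for q in ["red_handle","blue_handle","cover_bar"]:
        print(n,q,[(r["p"],r["bbox"]) for r in bot.recognise(p,q)[:2]])
```

```text
t 5.7 TCP [484.6  60.6 384. ] tip box -106.4 0.3 z 211.0 F [0.5 0.8 1.3] grip 0.1
toolx angle 82.28 need 82.3  tilt R[:,1] [ 0.003  0.004 -1.   ]
top red_handle []
top blue_handle []
top cover_bar [(0.57, [272.2, 110.5, 129.4, 79.4])]
scene red_handle [(0.88, [219.8, 205.3, 27.5, 30.0])]
scene blue_handle [(0.7, [264.9, 231.6, 28.5, 34.6])]
scene cover_bar [(0.79, [206.2, 283.1, 190.8, 149.0])]
wrist red_handle [(0.93, [188.9, 253.8, 9.4, 48.1]), (0.3, [287.4, 240.2, 19.1, 75.7])]
wrist blue_handle [(0.59, [289.9, 250.9, 15.2, 36.5])]
wrist cover_bar [(0.57, [259.6, 321.2, 194.1, 17.0])]
```

View pics/top2.png

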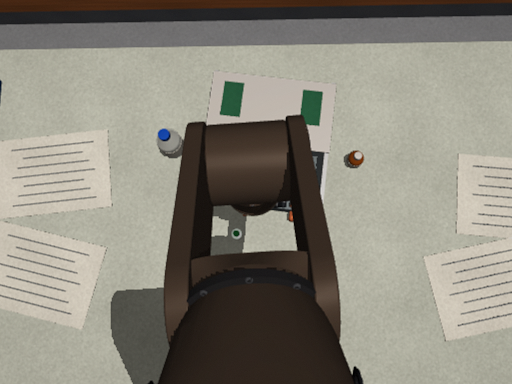

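View pics/wrist2.png

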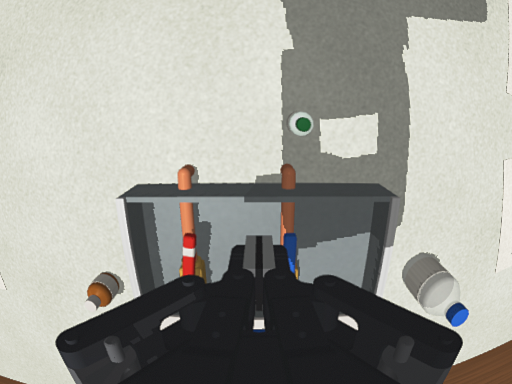

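View pics/scene2.png

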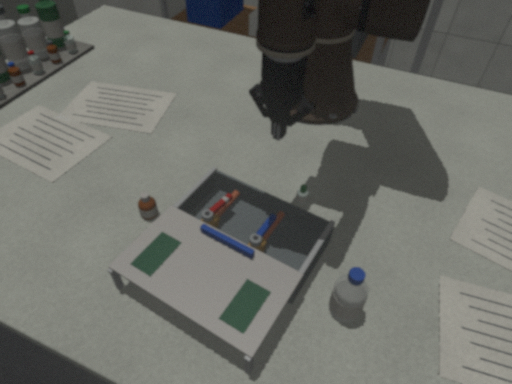

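Run:
```python
from h import *
p=pickle.load(open("scene2.pkl","rb"));W=cloud(p);im=p["pixels"].astype(int)
d=W[...,:2]-org; bx=d@ex; by=d@ey; z=W[...,2]
box=(bx>-88)&(bx<60)&(abs(by)<148)
for n,m in dict(red=box&(im[...,0]>im[...,1]+35)&(z>52)&(z<70),blue=box&(im[...,2]>im[...,0]+25)&(z>52)&(z<70)).items():
    a,b=bx[m],by[m]; print(n,m.sum(),"bx",np.percentile(a,[2,50,98]).round(1),"by",np.percentile(b,[2,50,98]).round(1),"z",np.median(z[m]).round(1))
    r=cv2.minAreaRect(np.c_[a,b].astype(np.float32)); print(r)
m=(z>69)&(z<80)&(abs(by)<140)&(bx>40)&(bx<280); print("cover x",np.percentile(bx[m],[.3,99.7]).round(1),np.median(z[m]))
m=(z>84)&(z<96)&(abs(by)<100)&(bx>40)&(bx<180); print("bar",np.median(bx[m]),np.median(by[m]),np.median(z[m]))
big=cv2.resize(p["pixels"][160:280,160:360],None,fx=4,fy=4,interpolation=cv2.INTER_CUBIC); cv2.imwrite("pics/sz2.png",big[:,:,::-1])
```

```text
red 113 bx [-42.   -4.2  17.6] by [-86.2 -77.6 -68.9] z 59.3
((-12.80827522277832, -78.4413070678711), (13.65992259979248, 62.815147399902344), 83.16377258300781)
blue 143 bx [-38.3  -7.   19. ] by [29.7 36.5 42.1] z 59.4
((-9.725870132446289, 36.070518493652344), (60.906925201416016, 13.1714448928833), 0.0009962065378203988)
cover x [ 60.5 239.5] 71.5407263946994
bar 81.60679614831292 4.3697023660338 88.9614442932088
```

View pics/sz2.png

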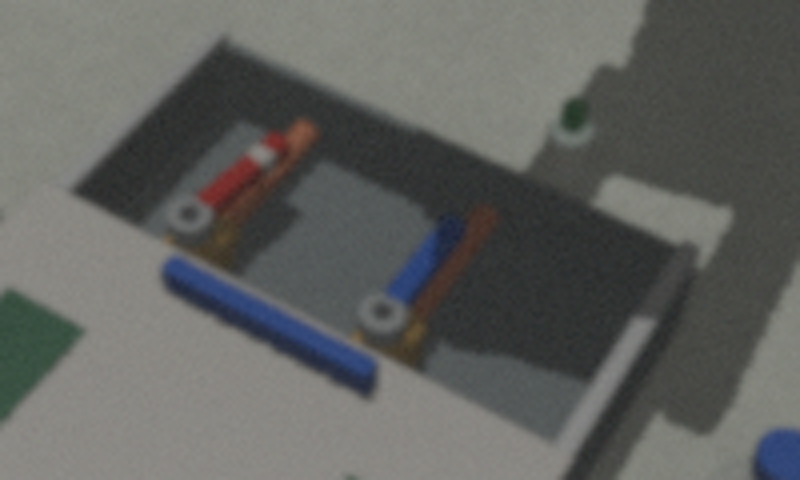

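move_arm(rows=[-0.045,0,-0.032,0,0,0,1,-0.045,0.02,-0.032,0,0,0,1,-0.022,0.03,-0.017,0,0,0,1,0,0.03,0,0,0,0,1,0,0,0,0,0,0,1])

```text
time_s: 6.92
eef_pos: [554.9, -65.3, 298.0]
tcp_rot: [-1.267, -1.112, 1.107]
ft_force: [-0.0, 0.7, -0.7]
grip_width: -0.4
```

Run:
```python
from h import *
from rig import bot
rel(bot.get_obs(),-25,-112,50)
for n in ["scene","wrist"]:
    p=bot.read_camera(n); cv2.imwrite(f"pics/{n}3.png",p["pixels"][:,:,::-1])
```

```text
t 6.92 TCP [554.9 -65.3 298. ] tip box -20.3 -115.1 z 125.0 F [-0.   0.7 -0.7] grip -0.4
toolx angle 82.33 need 82.3  tilt R[:,1] [ 0.     0.004 -1.   ]
tool delta [ 2.8 75.1  4.7]
```

View pics/scene3.png

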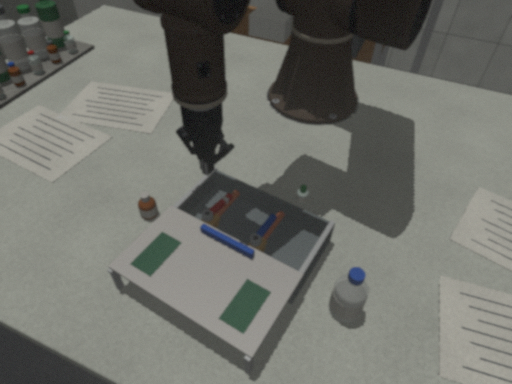

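View pics/wrist3.png

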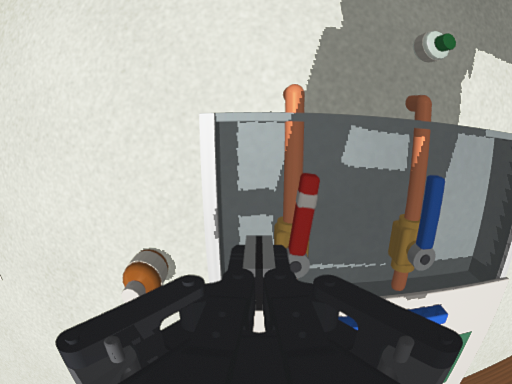

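move_arm(rows=[0.002,0.025,0.005,0,0,0,1,0,0.02,0,0,0,0,1,0,0.015,0,0,0,0,1,0,0.01,0,0,0,0,1,0,0.004,0,0,0,0,1])

```text
time_s: 7.65
eef_pos: [554.2, -60.8, 230.5]
tcp_rot: [-1.276, -1.123, 1.104]
ft_force: [0.0, -0.4, 0.1]
grip_width: 0.2
```

```bash
cat > plan.py <<'E'
from h import *
from rig import bot
import sys
o=bot.get_obs(); rel(o)
R=Ro.from_rotvec(o["tcp_rot"]).as_matrix(); tip=np.array(o["eef_pos"])+R[:,1]*173
cur=np.array([(tip[:2]-org)@ex,(tip[:2]-org)@ey])
piv=np.array([30,-84.]); r=52
prev=cur
for th in [.1,.3,.5,.7,.9,1.1,1.3,1.45,1.571,1.63]:
    h=np.array([-np.cos(th),np.sin(th)]); n=np.array([np.sin(th),np.cos(th)])
    t=piv+r*h-(7+14.5*np.cos(th)+11*np.sin(th))*n
    print(th,t.round(1),"step tool x",(t-prev)[1].round(1),"tool z",-(t-prev)[0].round(1)); prev=t
E
python3 plan.py
```

```text
t 7.65 TCP [554.2 -60.8 230.5] tip box -19.3 -110.8 z 57.5 F [ 0.  -0.4  0.1] grip 0.2
toolx angle 82.52 need 82.3  tilt R[:,1] [ 0.014  0.002 -1.   ]
0.1 [ -24.  -101.2] step tool x 9.6 tool z 4.7
0.3 [-26.8 -91.7] step tool x 9.6 tool z 2.8
0.5 [-27.6 -81. ] step tool x 10.7 tool z 0.8
0.7 [-26.  -69.8] step tool x 11.3 tool z -1.6
0.9 [-21.6 -58.6] step tool x 11.2 tool z -4.4
1.1 [-14.4 -48.3] step tool x 10.3 tool z -7.2
1.3 [ -4.6 -39.6] step tool x 8.6 tool z -9.8
1.45 [  4.2 -34.7] step tool x 4.9 tool z -8.8
1.571 [ 12. -32.] step tool x 2.8 tool z -7.8
1.63 [ 16.  -31.1] step tool x 0.9 tool z -4.0
```

move_arm(rows=[0,0.005,0.003,0.8,0,0,1,0,0.004,0.002,0,0,0,1,0.005,0,0.001,0,0,0,1,0.005,0,0.001,0,0,0,1,0,0,0,0,0,0,1])

```text
time_s: 8.28
eef_pos: [548.5, -49.1, 221.8]
tcp_rot: [-1.265, -1.114, 1.11]
ft_force: [0.3, 0.1, 0.6]
grip_width: -0.0
```

```bash
python3 plan.py|head -4
```

```text
t 8.28 TCP [548.5 -49.1 221.8] tip box -28.9 -100.0 z 48.8 F [0.3 0.1 0.6] grip -0.0
toolx angle 82.52 need 82.3  tilt R[:,1] [-0.     0.004 -1.   ]
0.1 [ -24.  -101.2] step tool x -1.2 tool z -4.9
0.3 [-26.8 -91.7] step tool x 9.6 tool z 2.8
```

move_arm(rows=[0.008,0,-0.001,0,0,0,1,0.01,0,0,0,0,0,1,0.01,0,-0.001,0,0,0,1,0.01,0,-0.002,0,0,0,1,0,0,0,0,0,0,1])

```text
time_s: 8.9
eef_pos: [558.3, -9.1, 222.3]
tcp_rot: [-1.266, -1.115, 1.11]
ft_force: [-0.1, -1.0, -0.1]
grip_width: 0.1
```

```bash
python3 plan.py
python3 - <<'E'
from rig import bot
import cv2
for n in ["scene","wrist"]:
    p=bot.read_camera(n); cv2.imwrite(f"pics/{n}4.png",p["pixels"][:,:,::-1])
E
```

```text
t 8.9 TCP [558.3  -9.1 222.3] tip box -24.4 -59.0 z 49.3 F [-0.1 -1.  -0.1] grip 0.1
toolx angle 82.56 need 82.3  tilt R[:,1] [ 0.001  0.003 -1.   ]
0.1 [ -24.  -101.2] step tool x -42.2 tool z -0.5
0.3 [-26.8 -91.7] step tool x 9.6 tool z 2.8
0.5 [-27.6 -81. ] step tool x 10.7 tool z 0.8
0.7 [-26.  -69.8] step tool x 11.3 tool z -1.6
0.9 [-21.6 -58.6] step tool x 11.2 tool z -4.4
1.1 [-14.4 -48.3] step tool x 10.3 tool z -7.2
1.3 [ -4.6 -39.6] step tool x 8.6 tool z -9.8
1.45 [  4.2 -34.7] step tool x 4.9 tool z -8.8
1.571 [ 12. -32.] step tool x 2.8 tool z -7.8
1.63 [ 16.  -31.1] step tool x 0.9 tool z -4.0
```

View pics/wrist4.png

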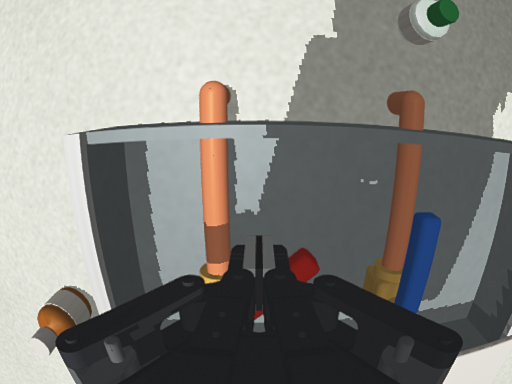

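move_arm(rows=[0.009,0,-0.008,0,0,0,1,0.008,0,-0.009,0,0,0,1,0.005,0,-0.009,0,0,0,1,0.002,0,-0.006,0,0,0,1,0,0,0,0,0,0,1])

```text
time_s: 9.62
eef_pos: [595.3, 10.9, 221.9]
tcp_rot: [-1.265, -1.113, 1.11]
ft_force: [0.2, 0.0, -0.1]
grip_width: 0.2
```

```bash
python3 plan.py|head -2;  python3 - <<'E'
from rig import bot
import cv2
for n in ["scene","wrist"]:
    p=bot.read_camera(n); cv2.imwrite(f"pics/{n}5.png",p["pixels"][:,:,::-1])
E
```

```text
t 9.62 TCP [595.3  10.9 221.9] tip box 9.3 -34.2 z 48.9 F [ 0.2  0.  -0.1] grip 0.2
toolx angle 82.5 need 82.3  tilt R[:,1] [-0.001  0.003 -1.   ]
```

View pics/scene5.png

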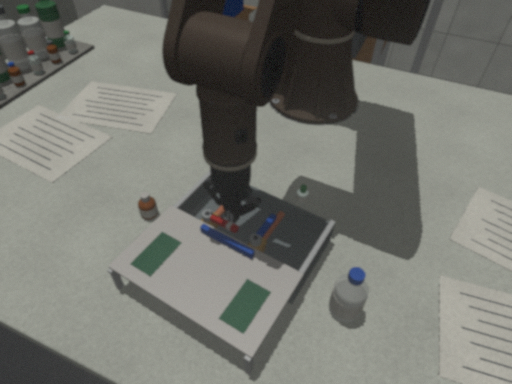

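move_arm(rows=[0.001,0,-0.003,0,0,0,1,0,0,-0.003,0,0,0,1,0,0,-0.002,0,0,0,1,0,0,-0.002,0,0,0,1,0,0,-0.002,0,0,0,1])

```text
time_s: 10.35
eef_pos: [600.2, 10.7, 221.0]
tcp_rot: [-1.252, -1.099, 1.118]
ft_force: [-11.7, 1.5, 8.0]
grip_width: -0.0
```

```bash
python3 plan.py|head -2
```

```text
t 10.35 TCP [600.2  10.7 221. ] tip box 11.0 -34.0 z 48.0 F [-11.7   1.5   8. ] grip -0.0
toolx angle 82.43 need 82.3  tilt R[:,1] [-0.019  0.005 -1.   ]
```

move_arm(rows=[0,0,-0.001,0,0,0,1,0,0,0,0,0,0,1,0,0,0.01,-1,0,0,1,0,0,0.015,0,0,0,1,0,-0.02,0.005,0,0,0,1])

```text
time_s: 10.98
eef_pos: [568.1, 14.7, 241.0]
tcp_rot: [-1.264, -1.109, 1.111]
ft_force: [0.8, 0.8, -0.2]
grip_width: -0.0
```

move_arm(rows=[0,-0.04,0.005,0,0,0,1,0,-0.05,0.03,0,0,0,1,0,-0.05,0.05,0,0,0,1,0,-0.03,0.05,0,0,0,1,0,0,0,0,0,0,1])

```text
time_s: 11.6
eef_pos: [436.1, 31.9, 416.5]
tcp_rot: [-1.27, -1.115, 1.107]
ft_force: [0.2, -0.6, 0.4]
grip_width: -0.0
```

Run:
```python
from h import *
from rig import bot
rel(bot.get_obs())
p=bot.read_camera("wrist"); cv2.imwrite("pics/wrist6.png",p["pixels"][:,:,::-1])
p=bot.read_camera("scene");W=cloud(p);im=p["pixels"].astype(int)
d=W[...,:2]-org; bx=d@ex; by=d@ey; z=W[...,2]
box=(bx>-88)&(bx<60)&(abs(by)<148)
for n,m in dict(red=box&(im[...,0]>im[...,1]+35)&(z>52)&(z<70),blue=box&(im[...,2]>im[...,0]+25)&(z>52)&(z<70)).items():
    a,b=bx[m],by[m]; print(n,m.sum(),"bx",np.percentile(a,[2,50,98]).round(1),"by",np.percentile(b,[2,50,98]).round(1),"z",np.median(z[m]).round(1))
    r=cv2.minAreaRect(np.c_[a,b].astype(np.float32)); print(r)
m=(z>69)&(z<80)&(abs(by)<140)&(bx>40)&(bx<280); print("cover x",np.percentile(bx[m],[.3,99.7]).round(1),np.median(z[m]))
m=(z>84)&(z<96)&(abs(by)<100)&(bx>40)&(bx<180); print("bar",np.median(bx[m]),np.median(z[m]))
for q in ["infusion_bottle","amber_vial","green_vial"]: print(q,[(r["p"],r["bbox"]) for r in bot.recognise(p,q)[:1]])
big=cv2.resize(p["pixels"][160:300,130:330],None,fx=4,fy=4,interpolation=cv2.INTER_CUBIC); cv2.imwrite("pics/sz6.png",big[:,:,::-1])
```

```text
t 11.6 TCP [436.1  31.9 416.5] tip box -150.4 -34.8 z 243.5 F [ 0.2 -0.6  0.4] grip -0.0
toolx angle 82.4 need 82.3  tilt R[:,1] [ 0.004  0.003 -1.   ]
red 136 bx [23.8 32.  37. ] by [-72.  -49.  -11.5] z 59.1
((30.23772430419922, -40.96391296386719), (14.338841438293457, 63.11166000366211), 0.3361029326915741)
blue 161 bx [-42.4 -10.2  18.2] by [29.6 36.6 42.6] z 59.3
((-12.670612335205078, 35.9985466003418), (14.274725914001465, 63.17173767089844), 89.91449737548828)
cover x [ 60.5 239.5] 71.54755964926147
bar 81.57308219998846 88.96476647177988
infusion_bottle [(0.63, [350.9, 294.6, 37.0, 54.9])]
amber_vial [(0.97, [148.5, 205.0, 24.4, 27.0])]
green_vial [(0.47, [302.4, 194.9, 10.1, 20.6])]
```

View pics/sz6.png

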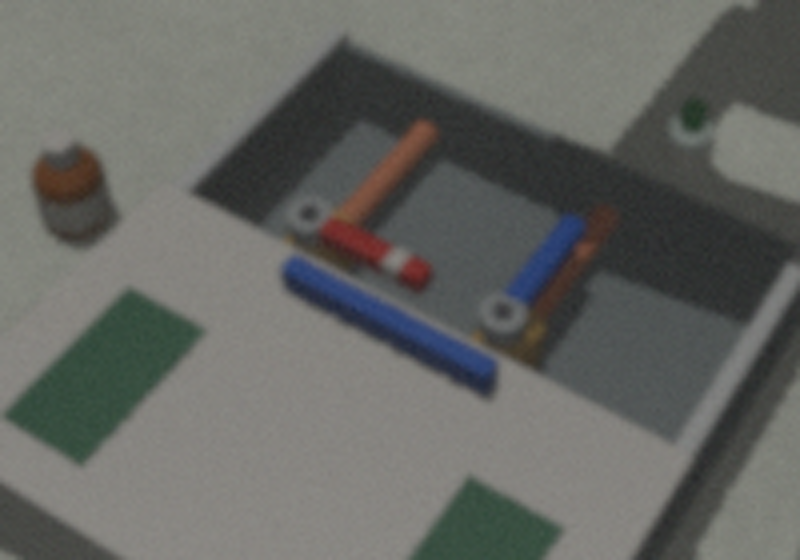

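View pics/wrist6.png

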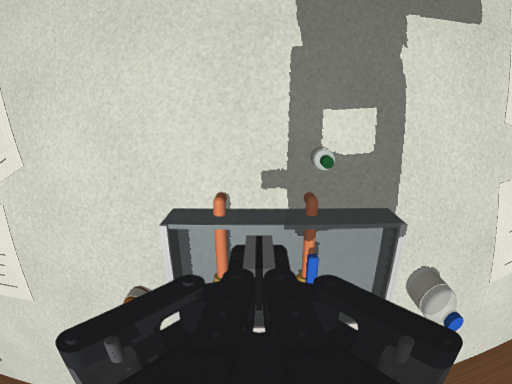

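The red handle lies straight across its pipe, 0.3° off square. The cover is fully open and flat, the blue handle has not moved, and the bottles and vials show within about 2 px of their starting places. The arm is clear, so I'm handing in.

```bash
python3 -c "
from rig import bot
print(bot.finish_job())"
```

```text
the job is handed in; nothing more can be done
None
```

I pushed the cover open by its blue bar to its stop, then pushed the red handle a quarter turn to its stop with the closed fingers. The arm was clear before I handed in, at about 11.7 s of the 45 s allowed. `finish_job()` reports no verdict, so the results below are my own measurements.

- **Cover:** the near edge is at box x = 60.5 mm and the bar at about 81.6 mm, against 60 and 80 mm expected for fully open. It lies flat, with the bar top reading 89 mm.
- **Red handle:** it points to box +y, about 0.3° off square. The arm felt a firm stop at about 12 N.
- **Blue handle:** it was never touched and lies on the same line as before the red handle was pushed; 36.0 mm across the box against 36.1 mm.
- **Bottles and vials:** all three are upright and within about 2 px of their starting places in the scene picture.

While pushing the cover, the fingertips rose to 85 mm, close to the bar's 90 mm top. I brought them back down to 79 mm before finishing the push. None of the checks failed or disagreed.

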